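# Hang the keyhole sign on the stall's display stand

## Robot

A 6-joint arm with a two-finger parallel gripper is mounted at the origin on the work surface. World frame = base frame: x ahead of the robot, y to its left, z up, the work surface at z = 0. Lengths are in mm, angles in rad, forces in N, time in s.
With the tool pointing down it reaches from about 350 to 875 mm from the base axis. Payload 4.2 kg.
Tool frame: the origin (TCP) lies at the very end of the fingers, on their centre line; the grasp point (between the pads) lies arm.hold_point_z behind it (arm.hold_point_z is the distance from the TCP to the grasp point, in mm); y points along the fingers, x is the direction in which the jaws open and shut, and the axes are right-handed (so a half turn about y gives the same grasp; the last joint's range is limited). The gripper opens to 85 mm and grips with 20 to 120 N. Pads are 22 mm wide; open, the fingers measure 114 mm over their backs; the gripper's body (76 mm by 85 mm) begins 54 mm behind the grasp point. The pads swing forward as they close: fully open they stand 13 mm farther back than shut.
Start: joints at [1.592, 0.385, 0.008, 0, -1.194, -0.259], TCP at [147.197, 607.398, 231.312] pointing down, gripper open.
Joint ranges: [-3.14, 3.14], [-1.21, 2.06], [-1.07, 1.41], [-3.16, 2.05], [-2.99, -0.16], [-3.1, 3.1]. Speed limits (rad/s): [2.79, 2.79, 3.14, 3.14, 3.14, 3.14].

## Interface

Orientations are given as a unit quaternion [x, y, z, w].
In Python, from bench import arm gives the robot as it stands.
- The arm moves only by the shell command python3 -m creep 'ROWS'. ROWS is JSON, a list of rows, each a list of 3 entries, a list of its own where there are three numbers: the shift along the world's x, y, z in mm, then the turn, a rotation vector about the world's x, y, z in rad, then the gripper command: -1 is shut, 1 is fully open, values between are in proportion. In form: [[[dx, dy, dz], [wx, wy, wz], jaw], ...]. A call has 1 to 12 rows; each row is the pose to reach, as a shift and turn from the pose commanded when the call began; what a row does not reach only later rows make up. A row lasts 1/12 s, in which the tool goes at most 41.7 mm and 7.16 degrees, less where a joint would pass 70% of its speed; a pose out of reach is approached as far as the arm can. A call with a gripper value outside its range is refused whole. The fingers move at their own pace and stop on an object; the grip force is fixed at half the most. Time passes only in rows, so rows that repeat a pose let the fingers close. It gives the time, the measured TCP pose, the force and the opening at its end, in the units of the state.
- arm.read_state(): the state, without advancing time (a new reading comes with each control period).
- arm.get_image(name): name is "side" or "top"; returns (picture, depth): 384x512x3 uint8, red, green, blue; 384x512 float32, mm along the optical axis (not along the pixel's ray), 0 where there is no reading.
- arm.camera_params(name): a dict with "camera_matrix" (3x3 intrinsics, pixels), "k1" (the pictures are not rectified: a ray, as slopes to the right and down, at radius r is drawn at 1 + k1 r^2 times it, then the intrinsics apply), "extrinsics" (4x4, takes a point from world to camera coordinates). Camera axes: x right, y down, z forward; pixel columns grow to the right and rows downward; lengths in mm; the calibration is good to about 2 mm. A picture is of the moment at which its call begins. camera_params takes no time and is no camera call.
- arm.job_done(): hands the job in, once; it reports no verdict.
The state is a dict: "clock": time; "joints": joint angles; "joint_vel": joint speeds; "joint_efforts": joint torques, N m; "position": TCP position; "ee_rot": TCP orientation; "contact_force": force on the tool from outside, world axes, zero at the start; "wrist_torque": the same for the moment, N m; "gripper_width": finger opening in mm.
Only numpy, scipy, OpenCV 4.12 (cv2) and the standard library are available. Lean on these libraries where they do the work, as an engineer would, in place of code of your own. Each camera call takes 0.05 s, during which the arm holds its last target.

## Task

Take the sign with the keyhole-shaped slot out of the rack and hang it upright on the display stand: press the big round end of its keyhole over the head of the stud until the sign lies back against the board, then, still holding it, slide it down until the slot stops on the stud, and let go. The exact height of the stud is not known, so feel for it gently: the stand must never be pushed hard (more than about 25 N). Leave the other sign in the rack and the mug where it stands.

Things in the scene. Friction and masses are not known exactly. Their poses are not given: they have to be found in the camera images.
- sign: The sign to hang: plain light wood, 10 mm thick (own x), 110 mm wide (y), 180 mm tall (z up), about 0.2 kg, both faces alike: either may go to the stand. Origin: centre of its lower edge. It has a keyhole right through it on its centre line. It starts upright in one of the rack's two grooves; the top 60 mm are solid, to be gripped across the thickness.
- keyhole (a point): Centre of the keyhole's round end (18 mm across), 78 mm above the sign's lower edge, mid-thickness. From it a slot 10 mm wide runs up to its closed end, 105 mm above the lower edge. Slid home, the sign is 23.5 mm lower than with the round end centred on the stud.
- slot_end: Small brass liner at the closed upper end of the sign's slot, fixed in the sign; its origin is the same as the sign's (centre of the lower edge). Its underside, which rests on the stud's shank when the sign is home, is 105 mm above the origin.
- other_sign: A second sign of the same wood and size, in the other groove, with only a 12 mm square hole (90 to 102 mm up) and no slot. Origin: centre of its lower edge. Leave it in place.
- rack: Fixed wooden rack, base 100 x 310 mm, 12 mm thick; two grooves in one line along own y, centred at y = -80 and +80 mm, each 13 mm wide between walls 8 mm thick that reach 52 mm above the table. The signs stand in them on the base, 12 mm above the table, 35 mm or more apart. Origin: centre of its underside.
- stand: Fixed display stand of dark wood: upright board 14 mm thick, 96 mm wide, top 170 mm above the table; base 16 mm thick, from 95 mm behind to 35 mm before the face with the stud. Origin: at table height below the middle of that face; own x points straight out of it (away from the robot), y along it, z up. A sign lying on it has its mid-plane 5 mm out, with 2.5 mm play under the stud's head.
- mug: White mug, 76 mm across, 90 mm tall, handle on one side, a bystander. Origin: centre of its underside.
- stud_mid (a point): Point on the board's face, 150 mm above the table, on its middle line: mid-range of the stud. The steel stud juts along the stand's x: shank 7 mm thick, 12.5 mm long, then a head 14 mm across, 4.5 mm thick, bevelled to 10 mm in front (17 mm out). It is clamped by hand 140 to 160 mm above the table; its true height is not reported: find it by touch or sight. Rigid when pushed gently.
Not all that is in view belongs to the job. Leave any green look-alike of the sign alone.

How it is judged:
By the outcome, as a careful person would: the job done as asked, in the order asked, and still so for the second after the job is handed in, with the robot touching nothing.
It also fails if it takes over 61 s, if anything falls off the work surface, if the arm or the gripper's body presses on something with over 40 N, if the wrist force passes 120 N, or if a joint passes its speed limit or range.

## Working session

There is one attempt and no reset: what is moved stays moved. The work goes in short steps, Python scripts to look and compute and a shell command to move; the robot and the scene stay as the last step left them, time stands still between calls to the robot, and variables do not carry over. Pictures are saved under pics/ and viewed, and the job is handed in when it is done.

```bash
ls; mkdir -p pics; python3 - <<'E'
from bench import arm
import cv2,numpy as np
print(arm.hold_point_z); print(arm.read_state())
for n in("top","side"):
    p,d=arm.get_image(n); cv2.imwrite(f"pics/{n}0.png",p[:,:,::-1]); np.savez(f"{n}0.npz",p=p,d=d)
    print(n,arm.camera_params(n))
E
```

```text
pics
18.700000000000003
{'clock': 0.0, 'joints': array([ 1.59160428e+00,  3.85589579e-01,  6.62949201e-03, -4.94771943e-04,
       -1.19399247e+00, -2.58598513e-01]), 'joint_vel': array([-6.79984325e-04,  2.37355120e-04,  6.76825345e-05,  7.61394377e-05,
       -5.46036223e-05,  7.93573953e-04]), 'joint_efforts': array([ 1.13729220e-03, -3.92290092e+01,  1.88399702e+01,  4.18608919e+00,
       -4.67366845e-03,  1.20809611e-05]), 'position': array([147.06835042, 606.85541554, 230.20370693]), 'ee_rot': array([ 0.43770006, -0.55530635,  0.55632841, -0.43652287]), 'contact_force': array([-0.21740493,  0.52859863, -0.32753349]), 'wrist_torque': array([ 0.05145433,  0.05233663, -0.00149135]), 'gripper_width': 84.96975840620406}
top {'camera_matrix': array([[393.27362338,   0.        , 251.49137795],
       [  0.        , 393.27362338, 188.71156818],
       [  0.        ,   0.        ,   1.        ]]), 'k1': -0.050470561161199336, 'extrinsics': array([[-2.82733195e-02, -9.99377341e-01,  2.11080276e-02,
        -7.27108209e+01],
       [-9.94697637e-01,  2.60395493e-02, -9.94914662e-02,
         5.66062088e+02],
       [ 9.88798735e-02, -2.38090592e-02, -9.94814505e-01,
         9.87667249e+02],
       [ 0.00000000e+00,  0.00000000e+00,  0.00000000e+00,
         1.00000000e+00]])}
side {'camera_matrix': array([[370.48073698,   0.        , 255.81192919],
       [  0.        , 370.48073698, 186.76228971],
       [  0.        ,   0.        ,   1.        ]]), 'k1': -0.10835664187516623, 'extrinsics': array([[-7.38259904e-01, -6.74489397e-01,  6.03052130e-03,
         3.76718145e+02],
       [-3.27790869e-01,  3.50939802e-01, -8.77151299e-01,
         3.11126805e+02],
       [ 5.89512901e-01, -6.49542384e-01, -4.80176250e-01,
         5.39175907e+02],
       [ 0.00000000e+00,  0.00000000e+00,  0.00000000e+00,
         1.00000000e+00]])}
```

View pics/top0.png

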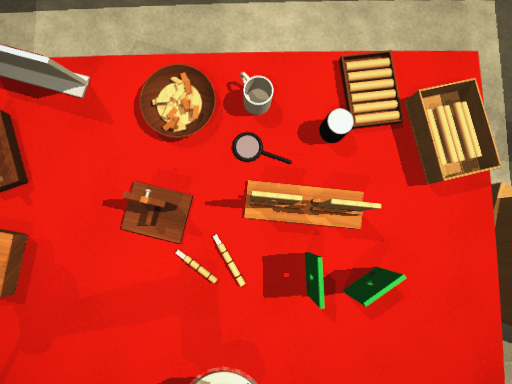

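View pics/side0.png

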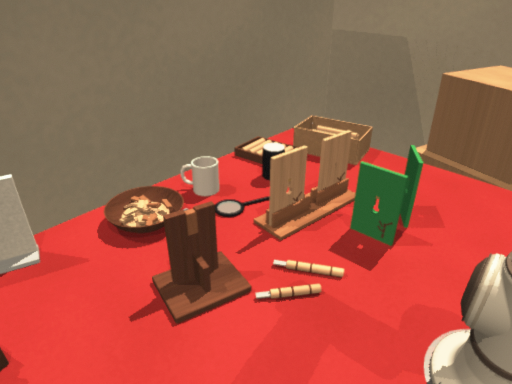

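```bash
cat > h.py <<'E'
import numpy as np,cv2
from bench import arm
def cam(n):
    c=arm.camera_params(n); return c["camera_matrix"],c["k1"],np.array(c["extrinsics"])
def slopes(n,u,v):
    K,k,E=cam(n)
    p=cv2.undistortPoints(np.array([[[u,v]]],float).reshape(-1,1,2),K,np.array([k,0,0,0,0.]))[:,0]
    return p
def ray(n,u,v):
    K,k,E=cam(n); s=slopes(n,u,v)[0]; R=E[:3,:3]; t=E[:3,3]
    return -R.T@t, R.T@np.array([s[0],s[1],1.])
def plane(n,u,v,z):
    c,d=ray(n,u,v); return c+d*(z-c[2])/d[2]
def pts(n,us,vs,ds):
    K,k,E=cam(n); p=cv2.undistortPoints(np.stack([us,vs],-1).astype(float).reshape(-1,1,2),K,np.array([k,0,0,0,0.]))[:,0]
    P=np.c_[p*ds[:,None],ds]; return (P-E[:3,3])@E[:3,:3]
def proj(n,P):
    K,k,E=cam(n); return cv2.projectPoints(np.array(P,float).reshape(-1,1,3),cv2.Rodrigues(E[:3,:3])[0],E[:3,3],K,np.array([k,0,0,0,0.]))[0][:,0]
def cloud(n,d):
    v,u=np.mgrid[:384,:512]; return pts(n,u.ravel(),v.ravel(),d.ravel()).reshape(384,512,3)
E
python3 - <<'E'
from h import *
t=np.load("top0.npz");s=np.load("side0.npz")
a=s["p"][110:240,240:380,::-1]; cv2.imwrite("pics/s0z.png",cv2.resize(a,None,fx=5,fy=4.5,interpolation=cv2.INTER_CUBIC))
a=t["p"][165:255,100:400,::-1]; cv2.imwrite("pics/t0z.png",cv2.resize(a,None,fx=2.6,fy=2.6,interpolation=cv2.INTER_CUBIC))
a=t["p"][175:250,110:200,::-1]; cv2.imwrite("pics/t0s.png",cv2.resize(a,None,fx=8,fy=8,interpolation=cv2.INTER_CUBIC))
C=cloud("top",t["d"])
for v in range(184,206,1): print(v,[tuple(C[v,u].round().astype(int)) for u in range(142,154,2)])
E
```

```text
184 [(np.int64(585), np.int64(198), np.int64(14)), (np.int64(585), np.int64(193), np.int64(13)), (np.int64(585), np.int64(188), np.int64(13)), (np.int64(585), np.int64(183), np.int64(12)), (np.int64(586), np.int64(180), np.int64(0)), (np.int64(587), np.int64(176), np.int64(-3))]
185 [(np.int64(582), np.int64(198), np.int64(16)), (np.int64(582), np.int64(193), np.int64(16)), (np.int64(582), np.int64(188), np.int64(14)), (np.int64(582), np.int64(183), np.int64(13)), (np.int64(582), np.int64(177), np.int64(14)), (np.int64(582), np.int64(172), np.int64(13))]
186 [(np.int64(580), np.int64(198), np.int64(16)), (np.int64(580), np.int64(193), np.int64(13)), (np.int64(580), np.int64(188), np.int64(15)), (np.int64(579), np.int64(182), np.int64(16)), (np.int64(579), np.int64(177), np.int64(15)), (np.int64(579), np.int64(172), np.int64(15))]
187 [(np.int64(577), np.int64(197), np.int64(17)), (np.int64(576), np.int64(191), np.int64(21)), (np.int64(577), np.int64(187), np.int64(16)), (np.int64(577), np.int64(182), np.int64(17)), (np.int64(577), np.int64(177), np.int64(17)), (np.int64(577), np.int6
[... 4438 characters left out ...]
.int64(524), np.int64(146), np.int64(168)), (np.int64(524), np.int64(141), np.int64(170)), (np.int64(524), np.int64(137), np.int64(166))]
204 [(np.int64(533), np.int64(197), np.int64(17)), (np.int64(533), np.int64(192), np.int64(16)), (np.int64(532), np.int64(187), np.int64(17)), (np.int64(532), np.int64(182), np.int64(16)), (np.int64(528), np.int64(163), np.int64(74)), (np.int64(522), np.int64(137), np.int64(168))]
205 [(np.int64(530), np.int64(199), np.int64(13)), (np.int64(530), np.int64(193), np.int64(14)), (np.int64(530), np.int64(188), np.int64(12)), (np.int64(530), np.int64(182), np.int64(16)), (np.int64(526), np.int64(164), np.int64(72)), (np.int64(526), np.int64(158), np.int64(74))]
```

View pics/s0z.png

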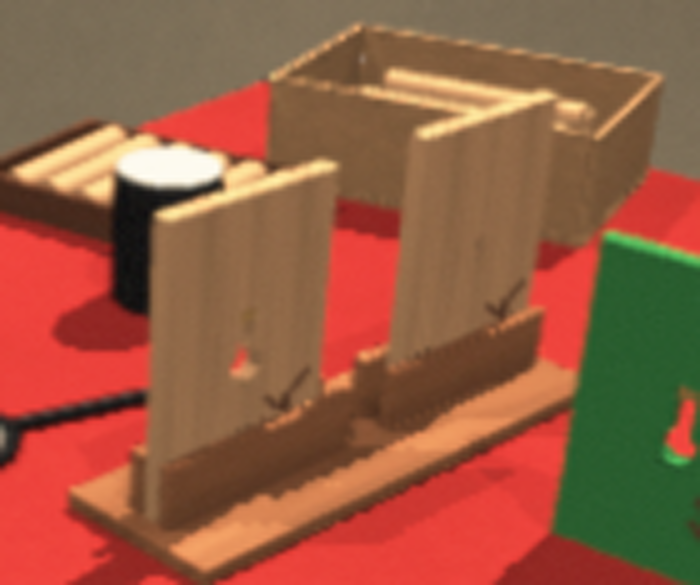

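View pics/t0z.png

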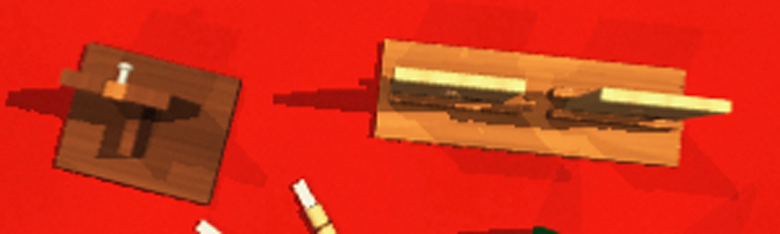

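View pics/t0s.png

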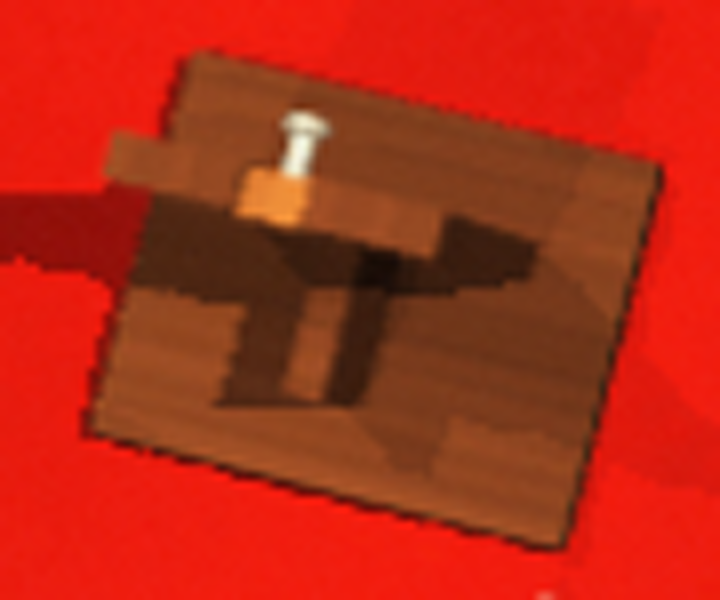

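```bash
python3 - <<'E'
from h import *
t=np.load("top0.npz");s=np.load("side0.npz")
for n,f in(("top",t),("side",s)):
    C=cloud(n,f["d"]); v,u=np.mgrid[:384,:512]
    # table check
    m=(f["d"]>0)&(C[...,0]>300)&(C[...,0]<700)&(abs(C[...,1])<250)&(abs(C[...,2])<9)
    print(n,"table z",np.median(C[m][:,2]))
    for nm,z0,z1,xr,yr in(("board",164,175,(500,570),(80,220)),("sign",186,197,(480,600),(-110,60)),("oth",186,197,(480,600),(-260,-105)),("stud",145,161.5,(540,562),(130,165)),("rackbase",8,16,(440,620),(-330,80)),("standbase",12,20,(400,620),(60,240))):
        m=(f["d"]>0)&(C[...,2]>z0)&(C[...,2]<z1)&(C[...,0]>xr[0])&(C[...,0]<xr[1])&(C[...,1]>yr[0])&(C[...,1]<yr[1])
        P=C[m]
        if len(P)<8: print(n,nm,len(P));continue
        r=cv2.minAreaRect(P[:,:2].astype(np.float32))
        print(n,nm,len(P),P.mean(0).round(1),"med",np.median(P,0).round(1),"rect",[np.round(x,2) for x in r])
E
```

```text
top table z -0.8680477615852612
top board 264 [533.8 154.2 168.6] med [533.6 154.3 168.8] rect [array([533.79, 154.99]), array([95.83, 14.49]), np.float64(74.6)]
top sign 58 [537.5 -96.7 191.2] med [537.9 -96.  191.3] rect [array([537.79, -97.12]), array([24.76,  9.99]), np.float64(83.03)]
top oth 203 [ 530.4 -153.8  190.8] med [ 530.8 -151.9  190.8] rect [array([ 526.89, -183.2 ]), array([154.83,  10.26]), np.float64(82.8)]
top stud 31 [549.3 151.2 157.2] med [549.8 151.  157.9] rect [array([548.02, 153.2 ]), array([11.68, 19.85]), np.float64(54.29)]
top rackbase 2524 [ 522.2 -194.5   11.2] med [ 516.  -203.8   11.1] rect [array([ 519.76, -125.4 ]), array([142.93, 409.94]), np.float64(2.82)]
top standbase 2308 [508.2 155.8  15.3] med [505.1 150.8  15.2] rect [array([497.69, 156.63]), array([173.54, 155.03]), np.float64(74.78)]
side table z 1.130487906104472
side board 378 [531.2 159.3 169.4] med [531.4 159.9 170.1] rect [array([531.52, 156.89]), array([96.22, 20.28]), np.float64(76.83)]
side sign 63 [536.3 -93.7 191.3] med [535.1 -93.1 191.8] rect [array([537.71, -95.9 ]), array([28.56, 11.32]), np.float64(79.2)]
side oth 156 [ 528.1 -154.4  191.5] med [ 528.3 -150.7  192.3] rect [array([ 526.6 , -182.57]), array([154.57,  12.69]), np.float64(82.79)]
side stud 7
side rackbase 1188 [ 503.  -171.5   13.1] med [ 497.1 -164.3   13.3] rect [array([ 519.86, -124.49]), array([144.19, 406.62]), np.float64(2.81)]
side standbase 2716 [494.8 171.7  16.9] med [490.3 181.8  17. ] rect [array([496.08, 159.19]), array([174.48, 158.22]), np.float64(74.75)]
```

```bash
python3 - <<'E'
from h import *
t=np.load("top0.npz");s=np.load("side0.npz")
for n,f in(("top",t),("side",s)):
    C=cloud(n,f["d"])
    b=(f["d"]>0)&(C[...,2]>187)&(C[...,2]<196)&(C[...,0]>480)&(C[...,0]<600)&(C[...,1]>-330)&(C[...,1]<60)
    k,l,st,ce=cv2.connectedComponentsWithStats(b.astype(np.uint8))
    for i in range(1,k):
        if st[i,4]<30: continue
        P=C[l==i]; r=cv2.minAreaRect(P[:,:2].astype(np.float32)); d=cv2.fitLine(P[:,:2].astype(np.float32),cv2.DIST_L2,0,.01,.01).ravel()
        print(n,st[i],P.mean(0).round(1),[np.round(x,2) for x in r],np.degrees(np.arctan2(d[1],d[0])))
    for nm,z0,z1,xr,yr in(("board",164,175,(500,570),(80,220)),):
        b=(f["d"]>0)&(C[...,2]>z0)&(C[...,2]<z1)&(C[...,0]>xr[0])&(C[...,0]<xr[1])&(C[...,1]>yr[0])&(C[...,1]<yr[1])
        P=C[b]; d=cv2.fitLine(P[:,:2].astype(np.float32),cv2.DIST_L2,0,.01,.01).ravel(); print(nm,np.degrees(np.arctan2(d[1],d[0])))
        if n=='top':
            sx=np.array([np.sin(np.radians(74.7)),-np.cos(np.radians(74.7))]); sy=np.array([-sx[1],sx[0]])
            c=np.array([533.8,155.]); Q=np.c_[(P[:,:2]-c)@sx,(P[:,:2]-c)@sy,P[:,2]]
            print("board extents",np.percentile(Q,[1,50,99],0).round(1))
            b=(f["d"]>0)&(C[...,2]>140)&(C[...,2]<164)&(C[...,0]>500)&(C[...,0]<570)&(C[...,1]>130)&(C[...,1]<170)
            P=C[b]; Q=np.c_[(P[:,:2]-c)@sx,(P[:,:2]-c)@sy,P[:,2]]; print(Q[np.argsort(Q[:,0])].round(1))
            # sizes of stand base
# side face of sign: plane fit on hanging part (robot side), z 70..180
C=cloud("side",s["d"])
b=(C[...,2]>70)&(C[...,2]<180)&(C[...,0]>510)&(C[...,0]<560)&(C[...,1]>-110)&(C[...,1]<10)&(s["d"]>0)
P=C[b]
for it in range(3):
    m=P.mean(0);w=np.linalg.svd(P-m,full_matrices=False)[2][2]; w*=np.sign(w[0]); r=(P-m)@w; P=P[abs(r)<4]
print("sign face",len(P),m.round(1),w.round(3),P.min(0),P.max(0))
E
```

```text
top [252 191  50   9 238] [ 532.4 -137.9  191. ] [array([ 532.55, -138.14]), array([107.18,  10.24]), np.float64(82.89)] 82.90824
top [331 199  34   8 160] [ 512.8 -292.6  191. ] [array([ 512.9 , -293.07]), array([73.59, 10.19]), np.float64(82.7)] 82.732735
board 74.27819
board extents [[ -6.8 -47.  164.2]
 [  0.2  -1.  168.8]
 [  7.2  46.6 172.8]]
[[-7.200e+00  1.040e+01  1.628e+02]
 [-6.100e+00  5.800e+00  1.638e+02]
 [-4.000e+00  6.400e+00  1.638e+02]
 [-1.300e+00  5.100e+00  1.626e+02]
 [-2.000e-01  8.000e-01  1.623e+02]
 [ 3.500e+00 -5.400e+00  1.634e+02]
 [ 6.300e+00  1.160e+01  1.633e+02]
 [ 6.900e+00  1.090e+01  1.578e+02]
 [ 7.000e+00  2.400e+00  1.547e+02]
 [ 7.400e+00 -1.100e+00  1.597e+02]
 [ 8.000e+00 -1.900e+00  1.546e+02]
 [ 9.000e+00  1.800e+00  1.592e+02]
 [ 9.600e+00 -1.000e-01  1.582e+02]
 [ 1.020e+01 -1.300e+00  1.546e+02]
 [ 1.130e+01  3.700e+00  1.543e+02]
 [ 1.180e+01  8.000e-01  1.569e+02]
 [ 1.240e+01 -7.000e-01  1.545e+02]
 [ 1.300e+01 -2.400e+00  1.524e+02]
 [ 1.390e+01  7.000e-01  1.596e+02]
 [ 1.450e+01 -1.100e+00  1.581e+02]
 [ 1.510e+01 -2.700e+00  1.55
[... 338 characters left out ...]
0e+01 -5.400e+00  1.541e+02]
 [ 2.100e+01  1.000e-01  1.603e+02]
 [ 2.150e+01 -1.900e+00  1.598e+02]
 [ 2.210e+01 -3.900e+00  1.589e+02]
 [ 2.210e+01  5.300e+00  1.595e+02]
 [ 2.260e+01  3.000e+00  1.601e+02]
 [ 2.320e+01  1.200e+00  1.584e+02]
 [ 2.380e+01 -6.000e-01  1.571e+02]]
side [322 133  23  10  83] [ 510.7 -290.1  190.9] [array([ 511.38, -292.28]), array([77.14, 13.17]), np.float64(82.63)] 81.569214
side [270 145  38  17 186] [ 531.1 -131.9  191.8] [array([ 532.42, -136.3 ]), array([109.84,  12.74]), np.float64(82.49)] 82.313515
board 75.17705
sign face 433 [534.1 -93.4 126.3] [ 0.98  -0.2    0.002] [ 530.03841071 -109.99292076   70.28363187] [541.213126   -78.54771132 179.70812822]
```

```bash
python3 - <<'E'
from h import *
from scipy.spatial.transform import Rotation as R
s=arm.read_state(); r=R.from_quat(s["ee_rot"]); M=r.as_matrix(); print(s["clock"],M.round(3))
for nm,yaw in(("sign",-7.15),("stand",-15.3)):
  for sg in(1,-1):
    a=np.radians(yaw); x=sg*np.array([np.cos(a),np.sin(a),0]); y=np.array([0,0,-1.]); T=np.c_[x,y,np.cross(x,y)]
    print(nm,sg,(R.from_matrix(T)*r.inv()).as_rotvec().round(3))
print(np.array([532.6,-137.6])-s["position"][:2])
E
```

```text
0.1 [[-0.236 -0.     0.972]
 [-0.972 -0.002 -0.236]
 [ 0.002 -1.     0.   ]]
sign 1 [2.000e-03 1.000e-03 1.684e+00]
sign -1 [ 1.000e-03 -2.000e-03 -1.458e+00]
stand 1 [2.000e-03 1.000e-03 1.542e+00]
stand -1 [ 1.0e-03 -2.0e-03 -1.6e+00]
[ 385.52195924 -744.51781209]
```

```bash
python3 -m creep '[[[8,-15,10],[0,0,-0.03],0.2],[[22,-42,25],[0,0,-0.08],0.2],[[40,-77,40],[0,0,-0.15],0.2],[[58,-112,55],[0,0,-0.22],0.2],[[76,-147,60],[0,0,-0.29],0.2],[[94,-182,60],[0,0,-0.36],0.2],[[112,-216,60],[0,0,-0.43],0.2],[[130,-251,60],[0,0,-0.5],0.2],[[148,-286,60],[0,0,-0.57],0.2],[[166,-321,60],[0,0,-0.64],0.2],[[184,-355,60],[0,0,-0.71],0.2],[[202,-390,60],[0,0,-0.78],0.2]]'
```

```text
clock: 1.1
position: [349.3, 215.4, 291.2]
ee_rot: [-0.192, 0.681, -0.68, 0.192]
contact_force: [1.2, 0.2, -0.6]
gripper_width: 51.4
```

```bash
python3 -m creep '[[[18,-35,0],[0,0,-0.07],0.2],[[36,-70,0],[0,0,-0.14],0.2],[[54,-105,0],[0,0,-0.21],0.2],[[72,-139,0],[0,0,-0.28],0.2],[[90,-174,0],[0,0,-0.35],0.2],[[108,-209,0],[0,0,-0.42],0.2],[[126,-244,0],[0,0,-0.48],0.2],[[144,-279,0],[0,0,-0.54],0.2],[[160,-310,0],[0,0,-0.6],0.2],[[173,-336,0],[0,0,-0.65],0.2],[[181,-350,0],[0,0,-0.678],0.2],[[183.4,-355,0],[0,0,-0.678],0.2]]'
python3 - <<'E'
from h import *
from scipy.spatial.transform import Rotation as R
s=arm.read_state(); print(s["position"],R.from_quat(s["ee_rot"]).as_matrix().round(3),s["joints"])
for n in("top","side"):
    p,d=arm.get_image(n); cv2.imwrite(f"pics/{n}1.png",p[:,:,::-1]); np.savez(f"{n}1.npz",p=p,d=d)
E
```

```text
clock: 2.1
position: [533.2, -139.8, 290.0]
ee_rot: [-0.045, -0.706, 0.706, 0.046]
contact_force: [0.5, 0.3, 1.1]
gripper_width: 51.3
[ 533.16013978 -139.79924292  289.97233617] [[-0.992 -0.002 -0.129]
 [ 0.129 -0.    -0.992]
 [ 0.002 -1.     0.   ]] [ 3.77180293e-02  2.22986172e-01 -7.50151187e-02  1.68350475e-05
 -1.27489250e+00 -1.66632067e-01]
```

View pics/side1.png

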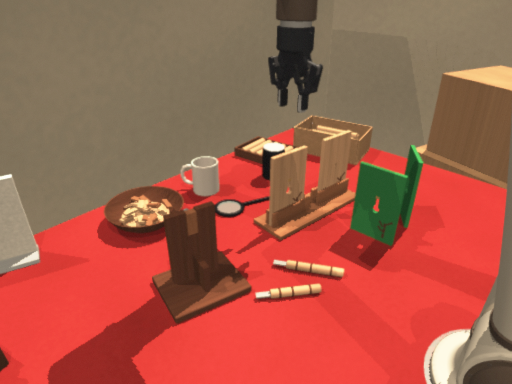

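```bash
python3 -m creep '[[[0,0,-12],[0,0,0],0.2],[[0,0,-35],[0,0,0],0.2],[[0,0,-60],[0,0,0],0.2],[[0,0,-85],[0,0,0],0.2],[[0,0,-105],[0,0,0],0.2],[[0,0,-122],[0,0,0],0.2],[[0,0,-132],[0,0,0],0.2],[[0,0,-137],[0,0,0],0.2],[[0,0,-137],[0,0,0],0.2]]'
python3 - <<'E'
from h import *
for n in("side","top"):
    p,d=arm.get_image(n); np.savez(f"{n}2.npz",p=p,d=d)
    a=p[60:260,200:400,::-1] if n=="side" else p[140:260,200:400,::-1]
    cv2.imwrite(f"pics/{n}2.png",cv2.resize(a,None,fx=2.9,fy=2.9,interpolation=cv2.INTER_CUBIC))
print(arm.read_state()["position"])
E
```

```text
clock: 2.95
position: [532.1, -136.9, 153.8]
ee_rot: [-0.043, -0.706, 0.706, 0.044]
contact_force: [-0.3, -0.1, 0.2]
gripper_width: 51.2
[ 533.21280357 -137.2993233   155.37467769]
```

View pics/side2.png

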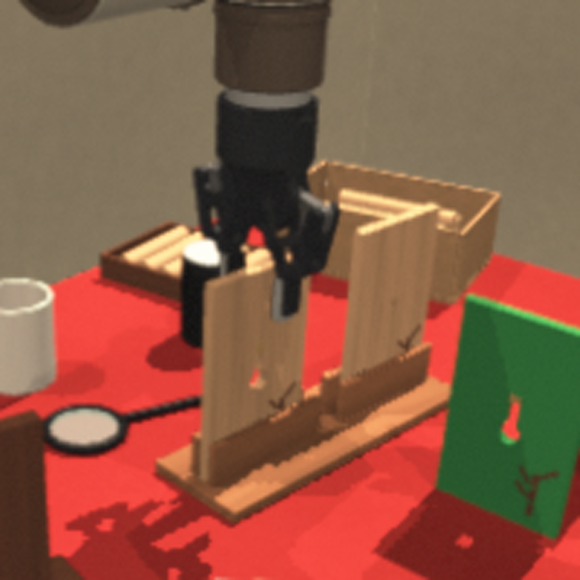

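View pics/top2.png

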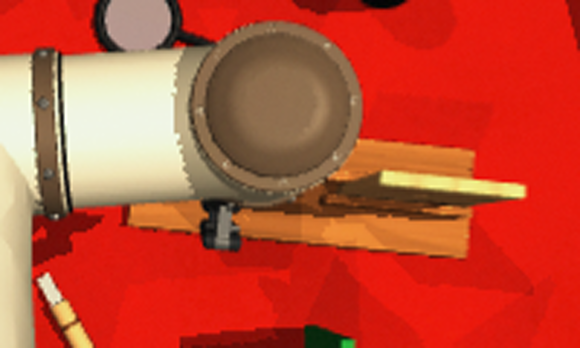

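Fingers straddle the keyhole sign's top at its middle (side crop ≈(255,280)), and the other sign is clear. Closing.

```bash
python3 -m creep '[[[0,0,0],[0,0,0],-0.3],[[0,0,0],[0,0,0],-0.6],[[0,0,0],[0,0,0],-0.8],[[0,0,0],[0,0,0],-1],[[0,0,0],[0,0,0],-1],[[0,0,0],[0,0,0],-1],[[0,0,0],[0,0,0],-1],[[0,0,0],[0,0,0],-1]]'
python3 - <<'E'
from h import *
s=arm.read_state(); print(s["position"],s["contact_force"],s["wrist_torque"])
E
```

```text
clock: 3.72
position: [533.0, -137.7, 155.1]
ee_rot: [-0.044, -0.706, 0.706, 0.044]
contact_force: [-0.7, 0.8, 5.2]
gripper_width: 9.1
[ 532.97285346 -137.74052196  155.080343  ] [-0.69508738  0.83341531  5.20018953] [0.12010199 0.35292921 0.02248502]
```

```bash
python3 -m creep '[[[0,0,3],[0,0,0],-1],[[0,0,8],[0,0,0],-1],[[0,0,15],[0,0,0],-1],[[0,0,25],[0,0,0],-1],[[0,0,37],[0,0,0],-1],[[0,0,50],[0,0,0],-1],[[0,0,60],[0,0,0],-1],[[0,0,67],[0,0,0],-1],[[0,0,70],[0,0,0],-1],[[0,0,70],[0,0,0],-1]]'
python3 - <<'E'
from h import *
for n in("side",):
    p,d=arm.get_image(n); np.savez(f"{n}3.npz",p=p,d=d)
    a=p[60:260,200:400,::-1]
    cv2.imwrite(f"pics/{n}3.png",cv2.resize(a,None,fx=2.9,fy=2.9,interpolation=cv2.INTER_CUBIC))
s=arm.read_state(); print(s["position"],s["contact_force"],s["gripper_width"])
# sign lower edge & side edges from side depth
E
```

```text
clock: 4.55
position: [532.9, -137.6, 225.1]
ee_rot: [0.045, 0.706, -0.706, -0.044]
contact_force: [0.1, -1.5, -1.9]
gripper_width: 9.7
[ 532.48661485 -137.50239956  224.30970203] [ 0.25273526  0.08418722 -1.63891179] 9.407471809811103
```

View pics/side3.png

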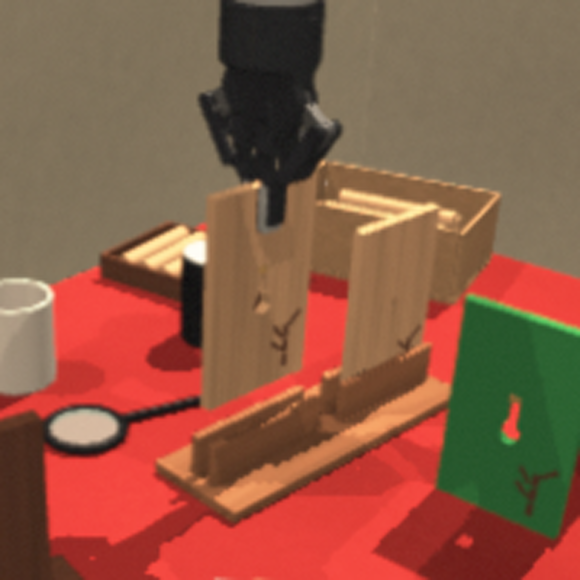

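The sign is out and upright, with its round hole at crop ≈(262,303). Next I'll measure where it sits in the hand.

```bash
cat > face.py <<'E'
from h import *
def face(n,f,tcp,yaw):
    C=cloud(n,f["d"]); a=np.radians(yaw); sx=np.array([np.cos(a),np.sin(a)]); sy=np.array([-sx[1],sx[0]])
    q=(C[...,:2]-tcp[:2]); X=q@sx; Y=q@sy; Z=C[...,2]-tcp[2]
    b=(f["d"]>0)&(abs(X)<14)&(abs(Y)<62)&(Z>-160)&(Z<-8)
    P=np.c_[X[b],Y[b],Z[b]]
    Q=P.copy()
    for _ in range(4):
        A=np.c_[np.ones(len(Q)),Q[:,1],Q[:,2]]; co=np.linalg.lstsq(A,Q[:,0],rcond=None)[0]; Q=Q[abs(Q[:,0]-A@co)<3]
    r=cv2.minAreaRect(Q[:,1:].astype(np.float32))
    print(n,len(Q),"x at tcp,dx/dy,dx/dz",co.round(3),"rect",[np.round(v,2) for v in r],"ext",np.percentile(Q,[.5,99.5],0).round(1).tolist())
    # lower edge by row
    for lo in range(-50,50,20):
        m=(Q[:,1]>lo)&(Q[:,1]<lo+20); print(lo+10,np.percentile(Q[m,2],1).round(1),end="; ")
    print()
    return Q
E
python3 - <<'E'
from face import *
f=np.load("side3.npz"); s=arm.read_state()
face("side",f,np.array([532.6,-137.6,224.6]),-7.15)
E
```

```text
side 1649 x at tcp,dx/dy,dx/dz [-3.587e+00  3.000e-03  0.000e+00] rect [array([  1.25, -74.91]), array([112.93, 133.57]), np.float64(0.31)] ext [[-5.7, -53.9, -140.3], [-0.9, 56.8, -8.6]]
-40 -139.4; -20 -139.3; 0 -140.2; 20 -139.7; 40 -139.6;
```

```bash
python3 -m creep '[[[6,6,0],[0,0,0],-1],[[18,22,0],[0,0,-0.02],-1],[[30,48,0],[0,0,-0.04],-1],[[40,78,0],[0,0,-0.06],-1],[[48,110,0],[0,0,-0.08],-1],[[54,142,0],[0,0,-0.1],-1],[[56,174,0],[0,0,-0.12],-1],[[56,206,0],[0,0,-0.142],-1],[[56,236,-2],[0,0,-0.142],-1],[[56,260,-4],[0,0,-0.142],-1],[[56,273,-5.5],[0,0,-0.142],-1],[[56,278,-5.5],[0,0,-0.142],-1]]'
python3 -m creep '[[[0,0,0],[0,0,0],-1],[[0,0,0],[0,0,0],-1],[[0,0,0],[0,0,0],-1]]'
python3 - <<'E'
from face import *
from scipy.spatial.transform import Rotation as R
S=[]
for n in("side","top"):
    p,d=arm.get_image(n); np.savez(f"{n}4.npz",p=p,d=d)
    a=p[120:320,100:300,::-1] if n=="side" else p[150:260,80:230,::-1]
    cv2.imwrite(f"pics/{n}4.png",cv2.resize(a,None,fx=2.9 if n=="side" else 4,fy=2.9 if n=="side" else 4,interpolation=cv2.INTER_CUBIC))
    s=arm.read_state(); print(s["position"],s["contact_force"]); S.append(s["position"])
print(R.from_quat(s["ee_rot"]).as_matrix().round(3))
tcp=np.mean(S,0)
face("side",np.load("side4.npz"),tcp,-15.3)
E
```

```text
clock: 5.6
position: [588.2, 142.6, 217.3]
ee_rot: [-0.093, -0.701, 0.701, 0.094]
contact_force: [0.7, 0.2, -1.9]
gripper_width: 9.9
clock: 5.85
position: [588.6, 139.2, 218.8]
ee_rot: [-0.095, -0.701, 0.701, 0.095]
contact_force: [-0.2, -0.6, -2.3]
gripper_width: 9.4
[588.69014847 139.15393488 218.96373705] [-0.03381576  0.22471189 -1.80384804]
[588.70106868 139.17104135 219.02332346] [ 0.31138181  0.43114853 -1.52678265]
[[-0.964  0.    -0.265]
 [ 0.265 -0.    -0.964]
 [-0.    -1.    -0.   ]]
side 1914 x at tcp,dx/dy,dx/dz [-5.104e+00 -1.000e-03  1.000e-03] rect [array([  1.6 , -75.94]), array([110.01, 135.9 ]), np.float64(0.23)] ext [[-7.7, -52.8, -140.2], [-2.5, 56.3, -8.3]]
-40 -76.4; -20 -79.1; 0 -76.3; 20 -76.2; 40 -140.9;
```

View pics/side4.png

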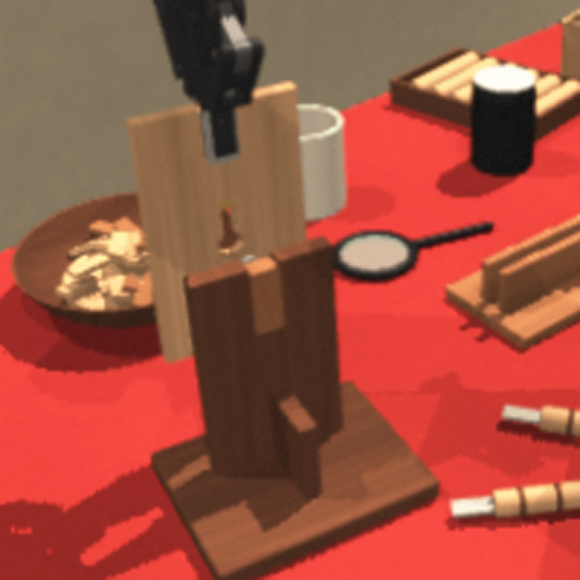

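View pics/top4.png

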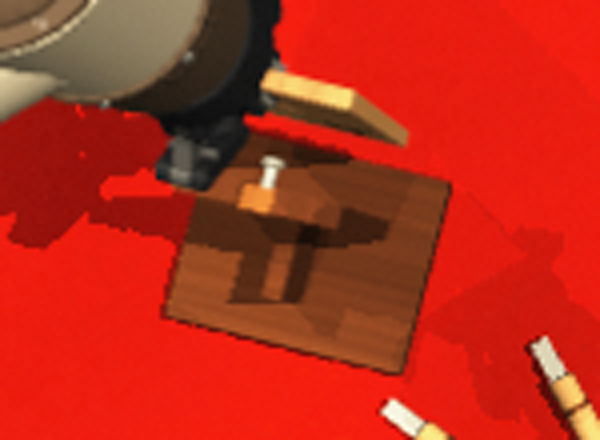

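```bash
python3 - <<'E'
from h import *
f=np.load("side4.npz"); p=f["p"]
a=p[185:225,165:205,::-1]; cv2.imwrite("pics/side4z.png",cv2.resize(a,None,fx=14,fy=14,interpolation=cv2.INTER_NEAREST))
sx=np.array([.9646,-.2639,0]); F=np.array([540.55,153.15,0])
F2=F+np.array([0,1.8,0]) # side bias
for nm,b in(("raw",F),("bias",F2)):
  print(nm,"board top mid face",proj("side",b+[0,0,170]).round(1),"back",proj("side",b-14*sx+[0,0,170]).round(1))
  for h in(147,150,153,156,160): print(h,"headtop back",proj("side",b+12.5*sx+[0,0,h+7]).round(1),"front",proj("side",b+17*sx+[0,0,h+5]).round(1))
t=np.array([588.7,139.2,219.0])
for k in(-60,-64,-68): print(k,proj("side",t+[0,1.25,k]).round(1))
print("slot end",proj("side",t+[0,1.25,-37]).round(1))
E
```

```text
raw board top mid face [[187.9 207.8]] back [[190.9 211.3]]
147 headtop back [[185.9 212. ]] front [[185.1 211.8]]
150 headtop back [[185.8 210.7]] front [[185.  210.5]]
153 headtop back [[185.7 209.3]] front [[184.8 209.1]]
156 headtop back [[185.5 208. ]] front [[184.7 207.8]]
160 headtop back [[185.3 206.1]] front [[184.5 206. ]]
bias board top mid face [[187.1 208.2]] back [[190.2 211.7]]
147 headtop back [[185.2 212.4]] front [[184.3 212.2]]
150 headtop back [[185. 211.]] front [[184.2 210.8]]
153 headtop back [[184.9 209.7]] front [[184.1 209.5]]
156 headtop back [[184.8 208.3]] front [[183.9 208.1]]
160 headtop back [[184.6 206.5]] front [[183.7 206.3]]
-60 [[178.  201.1]]
-64 [[178.2 202.9]]
-68 [[178.4 204.6]]
slot end [[176.9 190.8]]
```

View pics/side4z.png

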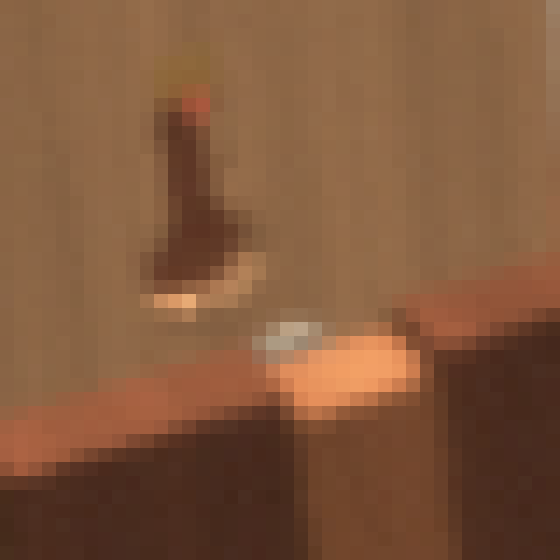

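```bash
python3 -m creep '[[[-3,1.5,1],[0,0,0],-1],[[-9,3,1],[0,0,0],-1],[[-15,4.8,1],[0,0,0],-1],[[-20,6.2,1],[0,0,0],-1],[[-23,7.2,1],[0,0,0],-1],[[-23,7.2,1],[0,0,0],-1],[[-23,7.2,1],[0,0,0],-1]]'
python3 - <<'E'
from h import *
p,d=arm.get_image("side"); np.savez("side5.npz",p=p,d=d)
a=p[170:225,160:215,::-1]; cv2.imwrite("pics/side5z.png",cv2.resize(a,None,fx=10,fy=10,interpolation=cv2.INTER_NEAREST))
s=arm.read_state(); print(s["position"],s["contact_force"])
E
```

```text
clock: 6.53
position: [565.4, 147.8, 220.1]
ee_rot: [0.094, 0.701, -0.701, -0.094]
contact_force: [-0.2, -0.2, -3.0]
gripper_width: 9.3
[565.63168987 147.786646   219.99830652] [ 0.25855279  0.07391162 -1.64306372]
```

View pics/side5z.png

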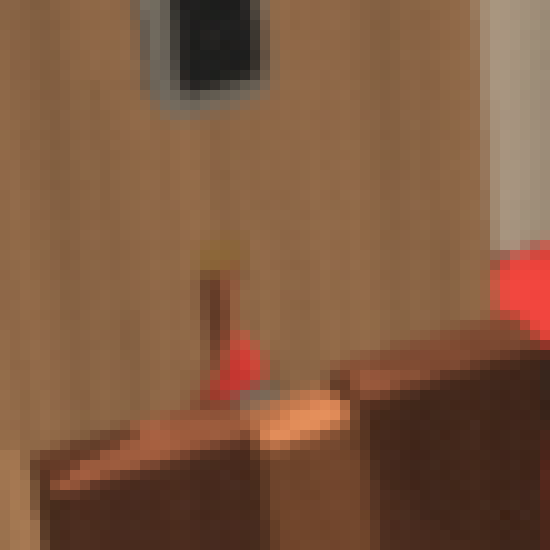

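```bash
python3 - <<'E'
from face import *
S=[]
for i in range(4):
    p,d=arm.get_image("side"); S.append(arm.read_state()["position"]); 
S=np.array(S);print(S.round(1))
f=np.load("side5.npz"); c=np.array([533.8,155.,220.])
C=cloud("side",f["d"]); a=np.radians(-15.3); sx=np.array([np.cos(a),np.sin(a)]); sy=np.array([-sx[1],sx[0]])
q=C[...,:2]-c[:2]; X=q@sx;Y=q@sy;Z=C[...,2]
b=(f["d"]>0)&(abs(X-27)<8)&(abs(Y)<65)&(Z>185)&(Z<262)
L=[];Rr=[]
for v in range(384):
    u=np.where(b[v])[0]
    if len(u)>20: L.append(Y[v,u].min());Rr.append(Y[v,u].max())
print("sign edges",np.median(L),np.median(Rr),"mid",(np.median(L)+np.median(Rr))/2,"top z",np.percentile(Z[b],99))
for f in (np.load("side0.npz"),):
    C=cloud("side",f["d"]);q=C[...,:2]-c[:2]; X=q@sx;Y=q@sy;Z=C[...,2]
    b=(f["d"]>0)&(abs(X+9)<6)&(abs(Y)<65)&(Z>80)&(Z<165)
    L=[];Rr=[]
    for v in range(384):
        u=np.where(b[v])[0]
        if len(u)>20: L.append(Y[v,u].min());Rr.append(Y[v,u].max())
    print("board edges",np.median(L),np.median(Rr),(np.median(L)+np.median(Rr))/2,len(L), "X",np.median(X[b]))
E
```

```text
[[565.7 147.7 219.9]
 [565.8 147.7 219.8]
 [565.8 147.6 219.7]
 [565.7 147.6 219.7]]
sign edges -51.07187617328923 57.32667718208742 mid 3.1274005043990947 top z 259.05340044445654
board edges -44.650208873181484 49.127075364932765 2.2384332458756404 40 X -7.879097324061865
```

```bash
python3 -m creep '[[[-1.2,-0.5,0],[0,0,0],-1],[[-2.2,-0.3,0],[0,0,0],-1],[[-3.2,0,0],[0,0,0],-1],[[-4.1,0.2,0],[0,0,0],-1]]'
python3 -m creep '[[[-0.5,0.13,0],[0,0,0],-1],[[-0.5,0.13,0],[0,0,0],-1]]'
python3 -m creep '[[[-0.5,0.13,0],[0,0,0],-1],[[-0.5,0.13,0],[0,0,0],-1]]'
python3 -m creep '[[[-0.5,0.13,0],[0,0,0],-1],[[-0.5,0.13,0],[0,0,0],-1]]'
```

```text
clock: 7.12
position: [561.4, 147.8, 219.8]
ee_rot: [-0.094, -0.701, 0.701, 0.094]
contact_force: [-0.4, 1.0, -2.6]
gripper_width: 9.6
clock: 7.28
position: [560.9, 148.0, 219.9]
ee_rot: [0.094, 0.701, -0.701, -0.094]
contact_force: [-0.3, -0.3, -2.5]
gripper_width: 9.2
clock: 7.45
position: [560.4, 148.1, 219.8]
ee_rot: [-0.094, -0.701, 0.701, 0.094]
contact_force: [-1.2, -0.7, -2.0]
gripper_width: 9.5
clock: 7.62
position: [559.9, 148.2, 219.8]
ee_rot: [-0.094, -0.701, 0.701, 0.094]
contact_force: [-0.2, -0.3, -2.1]
gripper_width: 9.1
```

```bash
for i in 1 ; do python3 -m creep '[[[-0.5,0.13,0],[0,0,0],-1],[[-1,0.26,0],[0,0,0],-1]]' ; done
python3 -m creep '[[[-0.5,0.13,0],[0,0,0],-1],[[-1,0.26,0],[0,0,0],-1]]'; python3 -m creep '[[[-0.5,0.13,0],[0,0,0],-1],[[-1,0.26,0],[0,0,0],-1]]'
```

```text
clock: 7.78
position: [559.0, 148.4, 219.8]
ee_rot: [-0.094, -0.701, 0.701, 0.094]
contact_force: [0.0, -0.5, -2.1]
gripper_width: 9.1
clock: 7.95
position: [558.0, 148.7, 219.8]
ee_rot: [0.094, 0.701, -0.701, -0.094]
contact_force: [-0.4, -1.0, -1.6]
gripper_width: 9.4
clock: 8.12
position: [556.9, 149.0, 219.8]
ee_rot: [-0.094, -0.701, 0.701, 0.094]
contact_force: [-0.2, 0.3, -2.0]
gripper_width: 9.3
```

```bash
python3 -m creep '[[[-0.5,0.13,0],[0,0,0],-1],[[-1,0.26,0],[0,0,0],-1]]'; python3 -m creep '[[[-0.5,0.13,0],[0,0,0],-1],[[-1,0.26,0],[0,0,0],-1]]'; python3 -m creep '[[[-0.5,0.13,0],[0,0,0],-1],[[-1,0.26,0],[0,0,0],-1]]'
```

```text
clock: 8.28
position: [555.9, 149.2, 219.8]
ee_rot: [0.094, 0.701, -0.701, -0.094]
contact_force: [0.1, 0.2, -1.8]
gripper_width: 9.3
clock: 8.45
position: [554.9, 149.5, 219.8]
ee_rot: [-0.094, -0.701, 0.701, 0.094]
contact_force: [0.6, -0.3, -2.4]
gripper_width: 9.2
clock: 8.62
position: [553.9, 149.8, 219.8]
ee_rot: [0.094, 0.701, -0.701, -0.094]
contact_force: [0.4, -0.1, -2.4]
gripper_width: 9.5
```

```bash
python3 - <<'E'
from h import *
p,d=arm.get_image("side"); np.savez("side6.npz",p=p,d=d)
a=p[170:225,160:215,::-1]; cv2.imwrite("pics/side6z.png",cv2.resize(a,None,fx=10,fy=10,interpolation=cv2.INTER_NEAREST))
p,d=arm.get_image("top")
a=p[165:225,110:190,::-1]; cv2.imwrite("pics/top6z.png",cv2.resize(a,None,fx=8,fy=8,interpolation=cv2.INTER_NEAREST))
s=arm.read_state(); print(s["position"],s["contact_force"])
E
```

```text
[553.91662823 149.77892231 219.8414397 ] [-0.20476045  0.20786887 -2.40437778]
```

View pics/side6z.png

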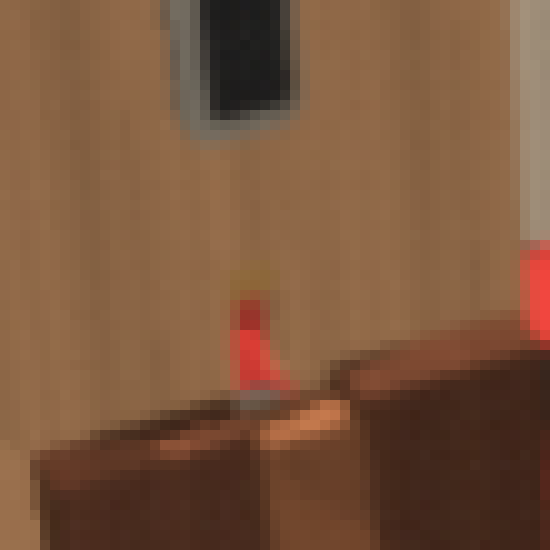

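View pics/top6z.png

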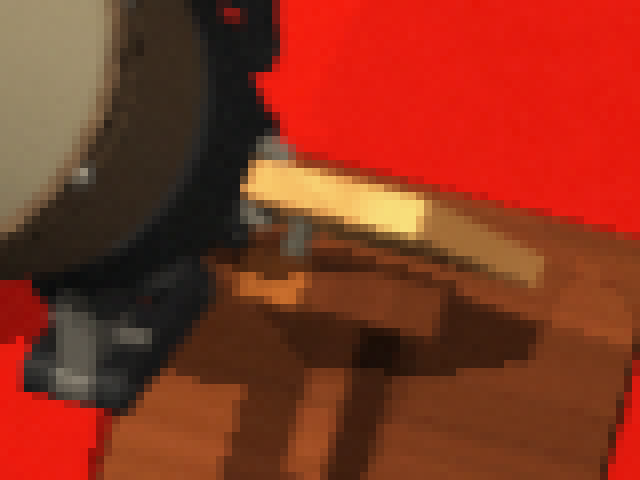

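The head has entered the round end freely: in the side crop the stud sits at (258,400) in the keyhole mouth, and there are no contact forces. I'll keep going in to the board.

```bash
python3 -m creep '[[[-1,0.26,0],[0,0,0],-1],[[-2,0.53,0],[0,0,0],-1]]'; python3 -m creep '[[[-1,0.26,0],[0,0,0],-1],[[-2,0.53,0],[0,0,0],-1]]'; python3 -m creep '[[[-0.5,0.13,0],[0,0,0],-1],[[-1,0.26,0],[0,0,0],-1]]';python3 -m creep '[[[-0.5,0.13,0],[0,0,0],-1],[[-1,0.26,0],[0,0,0],-1]]'
```

```text
clock: 8.88
position: [551.9, 150.3, 219.8]
ee_rot: [-0.094, -0.701, 0.701, 0.094]
contact_force: [-0.1, -0.5, -2.1]
gripper_width: 9.4
clock: 9.05
position: [549.9, 150.8, 219.8]
ee_rot: [0.094, 0.701, -0.701, -0.094]
contact_force: [0.3, 0.4, -1.9]
gripper_width: 9.4
clock: 9.22
position: [548.9, 151.1, 219.9]
ee_rot: [0.094, 0.701, -0.701, -0.094]
contact_force: [0.9, 0.3, -1.9]
gripper_width: 9.6
clock: 9.38
position: [548.0, 151.3, 219.8]
ee_rot: [-0.094, -0.701, 0.701, 0.094]
contact_force: [-0.0, 0.0, -1.0]
gripper_width: 9.4
```

```bash
for i in 1; do python3 -m creep '[[[-0.5,0.13,0],[0,0,0],-1],[[-1,0.26,0],[0,0,0],-1]]'; done;  python3 -m creep '[[[-0.5,0.13,0],[0,0,0],-1],[[-0.5,0.13,0],[0,0,0],-1]]'; python3 -m creep '[[[-0.5,0.13,0],[0,0,0],-1],[[-0.5,0.13,0],[0,0,0],-1]]'
```

```text
clock: 9.55
position: [547.0, 151.6, 219.8]
ee_rot: [0.094, 0.701, -0.701, -0.094]
contact_force: [-0.6, -0.1, -1.6]
gripper_width: 9.2
clock: 9.72
position: [546.4, 151.7, 219.8]
ee_rot: [0.094, 0.701, -0.701, -0.094]
contact_force: [-0.4, -0.1, -1.8]
gripper_width: 9.4
clock: 9.88
position: [546.0, 151.9, 219.8]
ee_rot: [0.094, 0.701, -0.701, -0.094]
contact_force: [-0.7, 0.4, -1.7]
gripper_width: 9.5
```

```bash
python3 -m creep '[[[-0.5,0.13,0],[0,0,0],-1],[[-0.5,0.13,0],[0,0,0],-1]]'; python3 -m creep '[[[-0.5,0.13,0],[0,0,0],-1],[[-0.5,0.13,0],[0,0,0],-1]]'
```

```text
clock: 10.05
position: [545.4, 152.0, 219.8]
ee_rot: [-0.094, -0.701, 0.701, 0.094]
contact_force: [0.8, 0.1, -2.4]
gripper_width: 9.4
clock: 10.22
position: [545.0, 152.1, 219.8]
ee_rot: [0.094, 0.701, -0.701, -0.094]
contact_force: [0.1, -0.2, -2.6]
gripper_width: 9.5
```

```bash
python3 -m creep '[[[-0.4,0.1,0],[0,0,0],-1],[[-0.4,0.1,0],[0,0,0],-1]]'; python3 -m creep '[[[-0.4,0.1,0],[0,0,0],-1],[[-0.4,0.1,0],[0,0,0],-1]]'
```

```text
clock: 10.38
position: [544.8, 152.2, 219.9]
ee_rot: [0.094, 0.701, -0.701, -0.094]
contact_force: [1.0, -0.0, -3.1]
gripper_width: 9.1
clock: 10.55
position: [544.7, 152.3, 219.9]
ee_rot: [0.095, 0.701, -0.701, -0.094]
contact_force: [2.5, -0.8, -3.1]
gripper_width: 9.3
```

```bash
python3 -m creep '[[[-0.4,0.1,0],[0,0,0],-1],[[-0.4,0.1,0],[0,0,0],-1]]'; python3 - <<'E'
from h import *
p,d=arm.get_image("side"); np.savez("side7.npz",p=p,d=d)
a=p[160:280,150:240,::-1]; cv2.imwrite("pics/side7z.png",cv2.resize(a,None,fx=5,fy=5,interpolation=cv2.INTER_CUBIC))
p,d=arm.get_image("top")
a=p[165:225,110:190,::-1]; cv2.imwrite("pics/top7z.png",cv2.resize(a,None,fx=8,fy=8,interpolation=cv2.INTER_NEAREST))
s=arm.read_state(); print(s["position"],s["contact_force"],s["wrist_torque"])
E
```

```text
clock: 10.72
position: [544.6, 152.3, 219.9]
ee_rot: [0.095, 0.701, -0.701, -0.094]
contact_force: [3.8, -1.3, -4.0]
gripper_width: 9.3
[544.53485505 152.32863276 219.90705707] [ 4.58743926 -2.15564225 -5.03385781] [-0.72237628 -1.70696607 -0.03588771]
```

View pics/side7z.png

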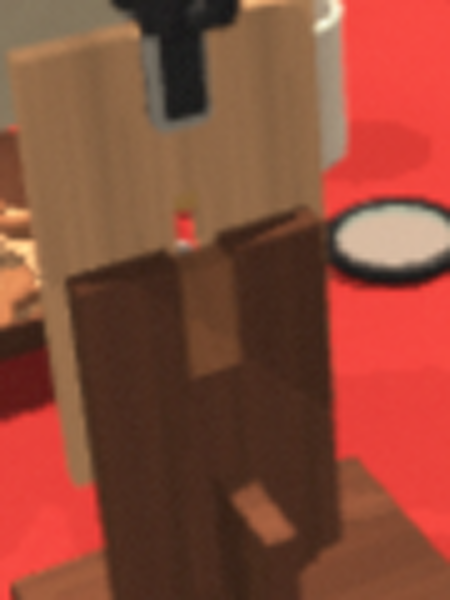

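View pics/top7z.png

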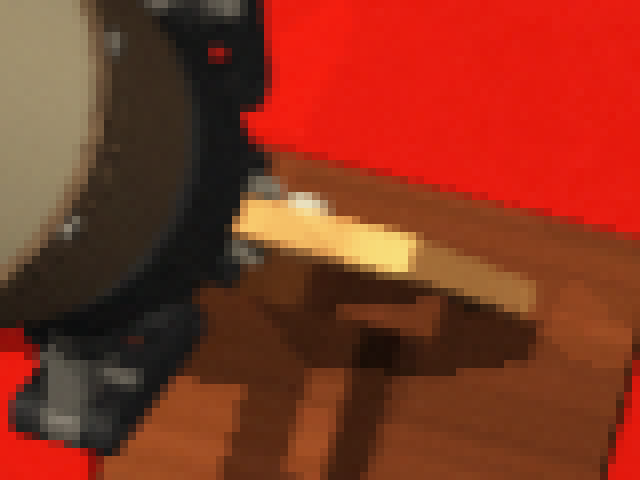

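```bash
python3 -m creep '[[[0.7,-0.2,0],[0,0,0],-1],[[0.7,-0.2,0],[0,0,0],-1],[[0.7,-0.2,-1.5],[0,0,0],-1],[[0.7,-0.2,-3],[0,0,0],-1]]'; python3 -m creep '[[[0,0,-1.5],[0,0,0],-1],[[0,0,-3],[0,0,0],-1]]';python3 -m creep '[[[0,0,-1],[0,0,0],-1],[[0,0,-2],[0,0,0],-1]]';python3 -m creep '[[[0,0,-1],[0,0,0],-1],[[0,0,-2],[0,0,0],-1]]'
```

```text
clock: 11.15
position: [544.8, 152.5, 217.4]
ee_rot: [0.094, 0.701, -0.701, -0.094]
contact_force: [2.5, -0.2, 0.7]
gripper_width: 9.3
clock: 11.32
position: [544.8, 152.5, 214.2]
ee_rot: [0.094, 0.701, -0.701, -0.094]
contact_force: [3.1, -1.6, -0.5]
gripper_width: 9.2
clock: 11.48
position: [544.8, 152.3, 212.0]
ee_rot: [0.094, 0.701, -0.701, -0.094]
contact_force: [2.0, -1.2, 0.1]
gripper_width: 9.1
clock: 11.65
position: [544.7, 152.3, 209.9]
ee_rot: [0.094, 0.701, -0.701, -0.094]
contact_force: [3.4, -1.1, -1.4]
gripper_width: 9.3
```

```bash
for i in 1; do python3 -m creep '[[[0,0,-1],[0,0,0],-1],[[0,0,-2],[0,0,0],-1]]'; done; python3 -m creep '[[[0,0,-1],[0,0,0],-1],[[0,0,-2],[0,0,0],-1]]';python3 -m creep '[[[0,0,-1],[0,0,0],-1],[[0,0,-2],[0,0,0],-1]]';python3 -m creep '[[[0,0,-1],[0,0,0],-1],[[0,0,-2],[0,0,0],-1]]'
```

```text
clock: 11.82
position: [544.7, 152.3, 207.9]
ee_rot: [0.094, 0.701, -0.701, -0.094]
contact_force: [4.1, -0.7, 0.7]
gripper_width: 9.4
clock: 11.98
position: [544.7, 152.2, 205.9]
ee_rot: [0.094, 0.701, -0.701, -0.094]
contact_force: [4.6, -1.1, 1.3]
gripper_width: 9.2
clock: 12.15
position: [544.7, 152.2, 203.9]
ee_rot: [0.094, 0.701, -0.701, -0.094]
contact_force: [4.1, -0.5, 1.1]
gripper_width: 9.1
clock: 12.32
position: [544.8, 152.2, 201.9]
ee_rot: [0.094, 0.701, -0.701, -0.094]
contact_force: [3.3, -1.1, 0.7]
gripper_width: 9.3
```

```bash
python3 -m creep '[[[0,0,-1],[0,0,0],-1],[[0,0,-2],[0,0,0],-1]]'; python3 -m creep '[[[0,0,-0.5],[0,0,0],-1],[[0,0,-1],[0,0,0],-1]]';python3 -m creep '[[[0,0,-0.5],[0,0,0],-1],[[0,0,-1],[0,0,0],-1]]'; python3 -m creep '[[[0,0,-0.5],[0,0,0],-1],[[0,0,-0.5],[0,0,0],-1]]'
```

```text
clock: 12.48
position: [544.7, 152.2, 199.9]
ee_rot: [0.094, 0.701, -0.701, -0.094]
contact_force: [4.1, -1.8, 0.4]
gripper_width: 9.2
clock: 12.65
position: [544.7, 152.2, 198.9]
ee_rot: [0.094, 0.701, -0.701, -0.094]
contact_force: [4.8, -1.0, 0.4]
gripper_width: 9.2
clock: 12.82
position: [544.7, 152.3, 198.0]
ee_rot: [0.094, 0.701, -0.701, -0.094]
contact_force: [4.7, -1.8, 1.4]
gripper_width: 9.4
clock: 12.98
position: [544.7, 152.2, 197.4]
ee_rot: [0.094, 0.701, -0.701, -0.094]
contact_force: [4.7, -1.8, 0.5]
gripper_width: 9.2
```

```bash
python3 -m creep '[[[0,0,-0.5],[0,0,0],-1],[[0,0,-0.5],[0,0,0],-1]]'; python3 -m creep '[[[0,0,-0.5],[0,0,0],-1],[[0,0,-0.5],[0,0,0],-1]]'; python3 -m creep '[[[0,0,-0.5],[0,0,0],-1],[[0,0,-0.5],[0,0,0],-1]]'; python3 -m creep '[[[0,0,-0.5],[0,0,0],-1],[[0,0,-0.5],[0,0,0],-1]]'
```

```text
clock: 13.15
position: [544.7, 152.3, 196.9]
ee_rot: [0.094, 0.701, -0.701, -0.094]
contact_force: [5.0, -1.7, 0.9]
gripper_width: 9.2
clock: 13.32
position: [544.8, 152.2, 196.4]
ee_rot: [0.094, 0.701, -0.701, -0.094]
contact_force: [4.6, -1.2, 1.3]
gripper_width: 9.2
clock: 13.48
position: [544.7, 152.3, 195.9]
ee_rot: [0.094, 0.701, -0.701, -0.094]
contact_force: [4.9, -1.7, 0.5]
gripper_width: 9.3
clock: 13.65
position: [544.7, 152.3, 195.6]
ee_rot: [0.094, 0.701, -0.701, -0.094]
contact_force: [5.1, -1.1, 2.1]
gripper_width: 9.2
```

```bash
python3 -m creep '[[[0,0,-0.4],[0,0,0],-1],[[0,0,-0.4],[0,0,0],-1]]'; python3 -m creep '[[[0,0,-0.4],[0,0,0],-1],[[0,0,-0.4],[0,0,0],-1]]'; python3 -m creep '[[[0,0,-0.4],[0,0,0],-1],[[0,0,-0.4],[0,0,0],-1]]'
```

```text
clock: 13.82
position: [544.8, 152.3, 195.5]
ee_rot: [0.094, 0.701, -0.701, -0.094]
contact_force: [4.2, -1.7, 4.1]
gripper_width: 9.4
clock: 13.98
position: [544.8, 152.3, 195.4]
ee_rot: [0.094, 0.701, -0.701, -0.094]
contact_force: [3.8, -0.9, 5.7]
gripper_width: 9.2
clock: 14.15
position: [544.8, 152.3, 195.3]
ee_rot: [0.094, 0.701, -0.701, -0.094]
contact_force: [2.3, -1.2, 7.6]
gripper_width: 9.3
```

Firm stop at TCP z ≈ 195.5, rising to about 8 N. That puts the stud near 155 mm, which matches the camera estimate. I'll relax the load, look, then release.

```bash
python3 -m creep '[[[0.1,0,0.4],[0,0,0],-1],[[0.2,-0.05,0.8],[0,0,0],-1],[[0.2,-0.05,0.8],[0,0,0],-1]]'; python3 - <<'E'
from h import *
p,d=arm.get_image("side"); np.savez("side8.npz",p=p,d=d)
a=p[140:280,130:250,::-1]; cv2.imwrite("pics/side8z.png",cv2.resize(a,None,fx=4,fy=4,interpolation=cv2.INTER_CUBIC))
s=arm.read_state(); print(s["position"],s["contact_force"],s["wrist_torque"])
E
```

```text
clock: 14.4
position: [544.8, 152.2, 195.4]
ee_rot: [0.094, 0.701, -0.701, -0.094]
contact_force: [3.3, -1.2, 6.5]
gripper_width: 9.2
[544.78601632 152.24513432 195.3592508 ] [ 3.68314289 -1.39109831  6.12085971] [-0.2520095  -0.99660083 -0.06529528]
```

View pics/side8z.png

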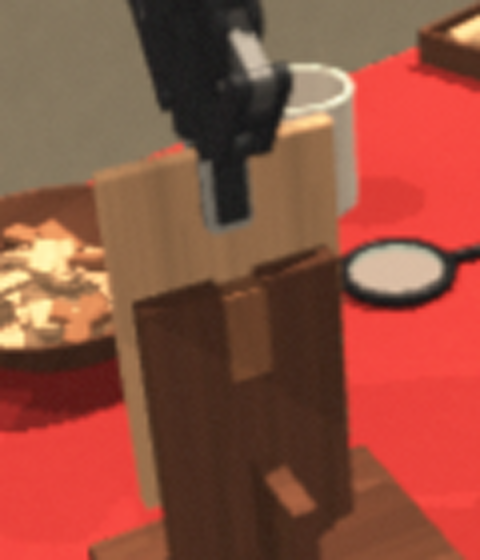

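```bash
python3 -m creep '[[[0,0,0],[0,0,0],-0.7],[[0,0,0],[0,0,0],-0.6],[[0,0,0],[0,0,0],-0.45],[[0,0,0],[0,0,0],-0.3],[[0,0,0],[0,0,0],-0.2],[[0,0,0],[0,0,0],-0.1],[[0,0,0],[0,0,0],-0.1],[[0,0,0],[0,0,0],-0.1]]'; python3 - <<'E'
from h import *
for n in("side","top"):
    p,d=arm.get_image(n); np.savez(f"{n}9.npz",p=p,d=d)
    a=p[110:280,110:250,::-1] if n=="side" else p[165:225,110:190,::-1]
    cv2.imwrite(f"pics/{n}9z.png",cv2.resize(a,None,fx=3.5 if n=="side" else 7,fy=3.5 if n=="side" else 7,interpolation=cv2.INTER_CUBIC))
s=arm.read_state(); print(s["position"],s["contact_force"],s["wrist_torque"])
E
```

```text
clock: 15.12
position: [544.6, 152.2, 194.8]
ee_rot: [-0.094, -0.701, 0.701, 0.094]
contact_force: [-0.4, 0.3, 0.2]
gripper_width: 38.5
[544.65001722 152.15024038 194.90826494] [ 0.22330793 -0.09989756 -0.54720557] [0.03843174 0.02381341 0.01812519]
```

View pics/side9z.png

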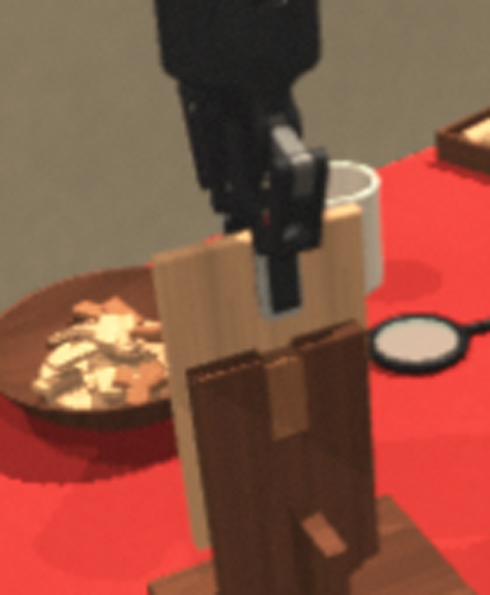

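View pics/top9z.png

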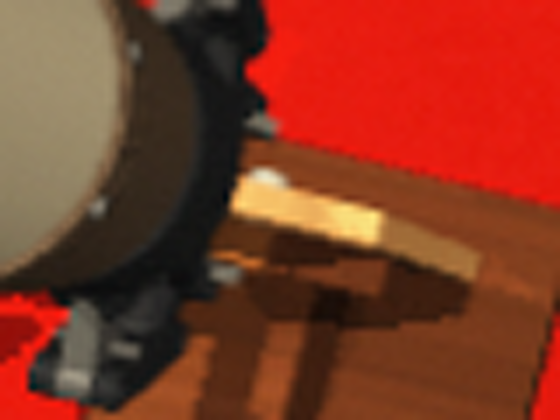

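The sign hangs freely, with the fingers clear on both sides. Retreating straight up, then away.

```bash
python3 -m creep '[[[0,0,4],[0,0,0],-0.1],[[0,0,12],[0,0,0],-0.1],[[0,0,25],[0,0,0],-0.1],[[0,0,42],[0,0,0],-0.1],[[0,0,62],[0,0,0],-0.1],[[0,0,82],[0,0,0],-0.1],[[0,0,98],[0,0,0],-0.1],[[-15,-15,108],[0,0,0],-0.1],[[-35,-35,112],[0,0,0],-0.1],[[-60,-60,112],[0,0,0],-0.1],[[-85,-85,112],[0,0,0],-0.1],[[-100,-100,112],[0,0,0],-0.1]]'; python3 -m creep '[[[-10,-20,0],[0,0,0],-0.1],[[-20,-50,0],[0,0,0],-0.1],[[-30,-80,0],[0,0,0],-0.1],[[-30,-100,0],[0,0,0],-0.1],[[-30,-100,0],[0,0,0],-0.1],[[-30,-100,0],[0,0,0],-0.1]]'
python3 - <<'E'
from h import *
for n in("side","top"):
    p,d=arm.get_image(n); np.savez(f"{n}10.npz",p=p,d=d); cv2.imwrite(f"pics/{n}10.png",p[:,:,::-1])
c=np.array([533.8,155.]); a=np.radians(-15.3); sx=np.array([np.cos(a),np.sin(a)]); sy=np.array([-sx[1],sx[0]])
for n in("side","top"):
    f=np.load(f"{n}10.npz"); C=cloud(n,f["d"]);q=C[...,:2]-c;X=q@sx;Y=q@sy;Z=C[...,2]
    b=(f["d"]>0)&(abs(X-12)<12)&(abs(Y)<65)&(Z>180)&(Z<260)
    P=np.c_[X[b],Y[b],Z[b]]; print(n,len(P),np.percentile(P,[2,50,98],0).round(1).tolist())
    t=P[P[:,2]>np.percentile(P[:,2],98)-6]; print("top edge: x",np.median(t[:,0]),"slope dz/dy",np.polyfit(t[:,1],t[:,2],1).round(3),"yaw",np.polyfit(t[:,1],t[:,0],1).round(3))
    if n=="side":
        A=np.c_[np.ones(len(P)),P[:,1],P[:,2]]; print("face plane",np.linalg.lstsq(A,P[:,0],rcond=None)[0].round(3))
print(arm.read_state()["position"],arm.read_state()["contact_force"])
E
```

```text
clock: 16.22
position: [442.5, 50.4, 308.1]
ee_rot: [0.095, 0.701, -0.701, -0.094]
contact_force: [0.4, -0.3, -0.2]
gripper_width: 38.2
clock: 16.72
position: [414.6, -48.6, 307.9]
ee_rot: [0.096, 0.701, -0.7, -0.094]
contact_force: [0.6, 0.3, 0.7]
gripper_width: 38.5
side 1752 [[4.6, -51.2, 180.9], [6.7, 5.8, 210.3], [14.7, 55.6, 234.6]]
top edge: x 7.655277148011012 slope dz/dy [  0.    232.842] yaw [-2.000e-03  8.994e+00]
face plane [-0.712 -0.001  0.037]
top 300 [[7.3, -55.1, 186.5], [12.0, -5.5, 231.1], [17.1, 51.6, 234.5]]
top edge: x 12.42141340458471 slope dz/dy [7.00000e-03 2.31665e+02] yaw [7.0000e-03 1.2421e+01]
[414.89384658 -47.55478446 307.41510564] [-0.39551794 -0.28419893  0.50176815]
```

View pics/side10.png

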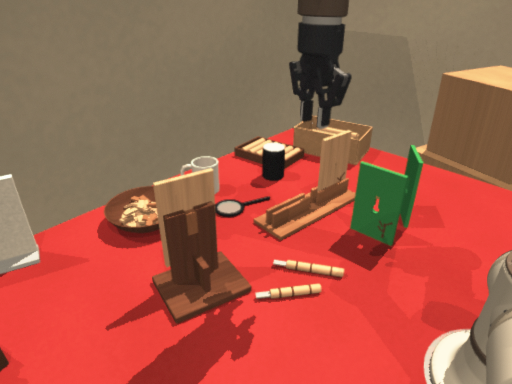

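View pics/top10.png

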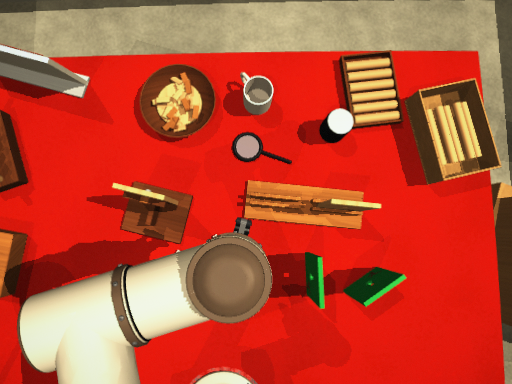

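```bash
python3 -c "
from bench import arm
print(arm.job_done(), arm.read_state()['clock'])"
```

```text
the job is handed in; nothing more can be done
the job is handed in; nothing more can be done
```

The keyhole sign is hanging upright on the stand, and the job was handed in at about 17 s of the 61 s allowed.

I took it from the nearer groove and passed its round end over the stud head without contact. I then pressed it to the board with about 5 N. Still holding it, I slid it down about 24 mm to a firm stop, with at most about 8 N in the readings. I relaxed the load, let go and retreated.

**Last checks**
- **Sign:** its top edge is level and 232–233 mm up, against an expected 233.5 mm. Its mid-plane is about 5 mm out from the board, as it should be.
- **Stud height:** the stop puts the stud at about 155 mm. The depth picture agreed, but one rough reading from the side view suggested up to 158 mm.
- **Tilt reading:** a crude plane fit on the side camera's depth points showed a small apparent lean of about 2°. I think it comes from mixing points on the sign's top edge with its face, but I did not re-measure it. The pictures show the sign flat and upright.
- **Rest of the scene:** the other sign, the mug and the green look-alikes appear unmoved, and the arm was clear of everything with contact force near zero.

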